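# Pack a carton under the cantilever tray

### The job

Swing the supply box's tray up and over by its handle until it rests fully open, lay the tall white carton down flat in the compartment underneath, then bring the tray back over it and press it down fully home. Keep the eraser in the tray, and do not shift the clear jar, the correction bottle or the glue stick. Let go of everything at the end.

Things in the scene. Friction and masses are not known exactly. Their poses are not given: they have to be found in the camera images.
- supply_box: Two-tier supply box fixed to the desk: a grey open-topped lower box, 132 mm along its own x, 146 mm along its own y, 54 mm high, walls and floor 4 mm; a tray closes it from above. Origin at the centre of its underside, z up. The tray swings towards the box's own +x (roughly the robot's left, +y of the world).
- compartment (a point): Centre of the lower box's inner floor, 4 mm above the desk, axes as the box. Inside it is 124 mm along x, 138 mm along y, and 52 mm high from this floor to the underside of the closed tray.
- tray_arm (a joint): Swing q (rad) of the 85 mm arms that carry the tray as a parallelogram: 0 = tray home, 2.48 = fully open (stop). The tray stays level and shifts, in the box's axes, by 85 mm*(cos 0.311 - cos(0.311+q)) along +x and 85 mm*(sin(0.311+q) - sin 0.311) up: fully open 161 mm and 3 mm, at most 59 mm up. Stiff pivots: it stays where left; 5 to 10 N moves it.
- tray_handle (a point): Centre of the tray's black handle bar, 114 mm above the desk when home; axes as the box. The bar is 12 x 12 mm in section, 146 mm long along the box's y, on a post at each end; below it is clear space down to the divider, 77 mm above the desk (tray rim 86 mm). Stiff pivots do not let the tray drop: press the last millimetres down until it stops.
- tray_floor (a point): Centre of the white tray's inner floor, 59 mm above the desk when home. The tray is 132 x 146 mm, 30 mm high, underside 56 mm above the desk when home, walls 3 mm, a divider reaching 21 mm above the underside under the handle bar (along y). Axes as the box.
- carton: Tall white carton, 46 mm (own x) by 30 mm (own y) by 108 mm (own z), about 40 g. It stands upright on the desk at the start, at either of two places on the right; it is too tall for the compartment unless laid down. Origin at the centre of its foot, z towards its top.
- carton_mid (a point): Centre of the carton, 54 mm from its foot, axes as the carton.
- eraser: Small blue and white eraser, 20 x 42 x 11 mm, lying loose in the tray, on the box's -x side of the divider. Origin at the centre of its underside.
- sample_jar: Empty clear jar, 62 mm across, 117 mm tall, standing on the right at the other of the two places, about 0.16 m from the carton. Origin at the centre of its foot. To be left alone.
- correction_bottle: Small white bottle with a blue cap, 30 mm across, 72 mm tall, standing at the near left. Origin at the centre of its foot. To be left alone.
- glue: Glue stick with a green cap, 24 mm across, 96 mm tall, standing behind the box to the right. Origin at the centre of its foot. To be left alone.
There are look-alikes about, which are no part of the job. What is shaped like the carton but green is not meant.

How it is judged:
On the way, in this order (a step that is already met when the one before it is completed fails the run):
1. the tray is swung over centre to its open rest (value of joint tray_arm above 2.3 rad), for 0.2 s.
2. the carton lies flat in the compartment, let go, with the tray still open (value of joint tray_arm above 2.1 rad and x of carton_mid in the frame of compartment between -0.062 and 0.062 m and y of carton_mid in the frame of compartment between -0.07 and 0.07 m and z of carton_mid in the frame of compartment between 0 and 0.033 m and angle between carton_mid's own z axis and vertical between 1.4 and 1.74 rad and contact force between the fingers and carton below 0.3 N), for 0.2 s.
At the end, for the whole second after the job is handed in: The tray is home on the box (arms within 0.03 rad of the stop, about 2.5 mm), the carton lies flat (within 10 degrees) in the compartment beneath it, the eraser is in the tray, all at rest (value of joint tray_arm below 0.03 rad and x of carton_mid in the frame of compartment between -0.062 and 0.062 m and y of carton_mid in the frame of compartment between -0.07 and 0.07 m and z of carton_mid in the frame of compartment between 0 and 0.033 m and angle between carton_mid's own z axis and vertical between 1.4 and 1.74 rad and x of eraser in the frame of tray_floor between -0.066 and 0.066 m and y of eraser in the frame of tray_floor between -0.073 and 0.073 m and z of eraser in the frame of tray_floor between -0.005 and 0.03 m and linear speed of each of carton, eraser below 0.02 m/s); the robot touches nothing.
It fails at once if the clear jar was shifted by more than 3 cm (distance of sample_jar from where it was at the start of the episode above 0.03 m).
It fails at once if the correction bottle was shifted by more than 3 cm (distance of correction_bottle from where it was at the start of the episode above 0.03 m).
It fails at once if the glue stick was shifted by more than 3 cm (distance of glue from where it was at the start of the episode above 0.03 m).
It also fails if it takes over 72 s, if anything falls off the work surface, if the arm or the gripper's body presses on something with over 40 N, if the wrist force passes 120 N, or if a joint passes its speed limit or range.

### The arm

A 6-joint arm with a two-finger parallel gripper is mounted at the origin on a cart in front of the work surface, level with it; the furniture and walls round the work are solid. World frame = base frame: x ahead of the robot, y to its left, z up, the work surface at z = 0. Lengths are in m, angles in rad, forces in N, time in s.
With the tool pointing down it reaches from about 0.25 to 0.775 m from the base axis. Payload 4 kg.
Tool frame: the origin (TCP) lies midway between the tips of the shut fingers; the grasp point (between the pads) lies 19 mm behind it (robot.tcp_to_grasp is the distance from the TCP to the grasp point, in m); z points along the fingers, y is the line along which they close (so a half turn about z gives the same grasp; the last joint's range is limited). The gripper opens to 94 mm and grips with 3 to 60 N. Pads are 16 mm wide; open, the fingers measure 119 mm over their backs; the gripper's body (75 mm by 177 mm) begins 78 mm behind the grasp point.
Start: joints at [1.02, 0.087, 1.371, -0, 1.684, -0.103], TCP at [0.238, 0.496, 0.173] pointing down, gripper open.
Joint ranges: [-3.1, 3.1], [-0.76, 2.03], [0.27, 2.55], [-1.08, 4.22], [0.17, 2.65], [-2.57, 2.57]. Speed limits (rad/s): [2.79, 2.79, 3.14, 3.14, 3.14, 3.14].

### API

Orientations are given as [roll, pitch, yaw] about the fixed x, y, z axes, in that order (R = Rz(yaw) Ry(pitch) Rx(roll)).
In Python, from bench import robot, viewer gives the robot as it stands. The module is installed in compiled form; this text tells all that it offers.
- The arm moves only by the shell command python3 -m handwheel 'ROWS' [OPENING]. ROWS is JSON, a list of rows, each a list of 6 numbers: the shift along the tool's x, y, z in units of 0.2 m (1.0 is 0.2 m), then the turn, a rotation vector about the tool's x, y, z in units of 30 degrees (1.0 is 30 degrees). In form: [[x, y, z, wx, wy, wz], ...]. A call has 1 to 10 rows; each row is the pose to reach, as a shift and turn from the pose commanded when the call began, along the tool's axes at that moment; what a row does not reach only later rows make up. A row lasts 1/12 s, in which the tool goes at most 41.7 mm and 7.16 degrees, less where a joint would pass 70% of its speed; a pose out of reach is approached as far as the arm can. A call with a number of a shift or a turn outside -1 to 1 is refused whole. A call with a gripper value outside its range is refused whole. OPENING is the gripper's target within -1 to 1 (shut at 1, half-way at 0, fully open at -1), set as the call begins (- or left out, the last holds). The fingers move at their own pace and stop on an object; the grip force is fixed at half the most. Time passes only in rows, so rows that repeat a pose let the fingers close. It gives the time, the measured TCP pose, the force, the opening and the grip force at its end, in the units of the state.
- robot.get_obs(): the state, without advancing time (a new reading comes with each control period).
- viewer.snapshot(name): name is "scene" or "top"; returns the picture (480x640x3 uint8, red, green, blue); there is no depth.
- viewer.calibration(name): a dict with "fx", "fy", "cx", "cy" (pixels), "k1" (the pictures are not rectified: a ray, as slopes to the right and down, at radius r is drawn at 1 + k1 r^2 times it, then the intrinsics apply), "R" (3x3) and "t" (3): a world point X has camera coordinates R X + t. Camera axes: x right, y down, z forward; pixel columns grow to the right and rows downward; lengths in m; the calibration is good to about 2 mm. A picture is of the moment at which its call begins. calibration takes no time and is no camera call.
- robot.close_job(): hands the job in; it is judged then, once.
The state is a dict: "time": time; "joint_positions": joint angles; "qvel": joint speeds; "joint_torque": joint torques, N m; "tool_pos": TCP position; "ee_rot": TCP orientation; "wrist_force": force on the tool from outside, world axes, zero at the start; "wrist_torque": the same for the moment, N m; "width": finger opening in m; "finger_force": force on a finger pad.
Only numpy, scipy, OpenCV 4.12 (cv2) and the standard library are available. Lean on these libraries where they do the work, as an engineer would, in place of code of your own. Each camera call takes 0.05 s, during which the arm holds its last target. There are 200 camera calls.

## Working session

There is one attempt and no reset: what is moved stays moved. The work goes in short steps, Python scripts to look and compute and a shell command to move; the robot and the scene stay as the last step left them, time stands still between calls to the robot, and variables do not carry over. Pictures are saved under pics/ and viewed, at most 10 in all, crops included, and the job is handed in when it is done.

```bash
mkdir -p pics; python3 - <<'E'
from bench import robot, viewer
import cv2, numpy as np
for n in ["scene","top"]:
    cv2.imwrite(f"pics/{n}0.png", viewer.snapshot(n)[:,:,::-1])
    print(n, viewer.calibration(n))
o=robot.get_obs(); print(o)
E
```

```text
scene {'fx': 555.0661694762384, 'fy': 555.0661694762384, 'cx': 314.8630313862898, 'cy': 232.4974522284136, 'k1': -0.14229823375602657, 'R': array([[ 0.62660755, -0.77929825, -0.00756372],
       [-0.32236159, -0.25033955, -0.91291463],
       [ 0.70953928,  0.57447745, -0.40808048]]), 't': array([-0.428965  ,  0.23964592,  0.89367331])}
top {'fx': 597.9352027344605, 'fy': 597.9352027344605, 'cx': 318.69842514505467, 'cy': 239.9089152012659, 'k1': -0.07854044780934986, 'R': array([[-0.01600031, -0.99977989, -0.01357081],
       [-0.99555004,  0.01719027, -0.09265319],
       [ 0.09286609,  0.01202794, -0.99560596]]), 't': array([-0.0843144 ,  0.56070645,  1.51799674])}
{'time': 0.1, 'joint_positions': array([ 1.01991517e+00,  8.78889281e-02,  1.37207536e+00, -2.63443858e-05,
        1.68361661e+00, -1.03118174e-01]), 'qvel': array([-0.00043115, -0.0007595 , -0.00264796,  0.00140582,  0.00129721,
       -0.00246629]), 'joint_torque': array([ 2.98603642e-03, -3.41252196e+01, -3.03301585e+01,  7.19824503e-02,
        3.04094155e-02, -8.80690823e-05]), 'tool_pos': array([0.23785141, 0.49529147, 0.1716311 ]), 'ee_rot': array([-3.13961227e+00, -1.78617652e-04,  2.69382655e+00]), 'wrist_force': array([-0.68431382, -1.0142923 , -0.01960948]), 'wrist_torque': array([ 0.00338385, -0.02035834, -0.00323523]), 'finger_force': 0.0, 'width': 0.09399972945162298}
```

View pics/scene0.png

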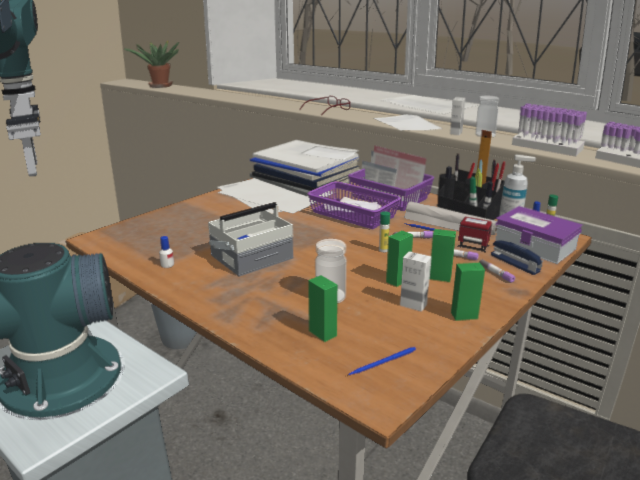

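View pics/top0.png

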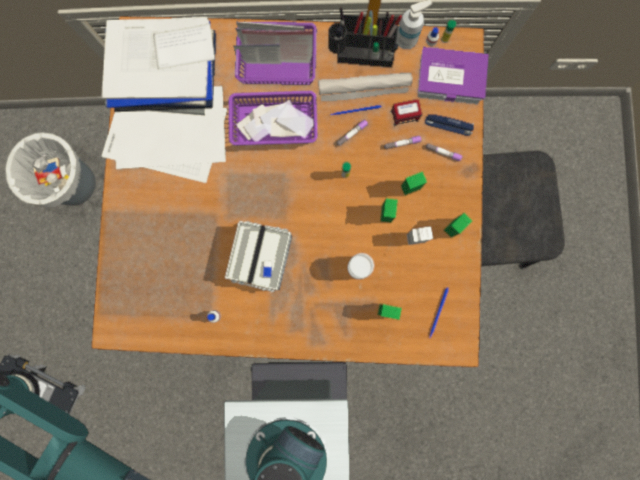

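The top view shows the box at (259,256), its black bar running from (262,226) to (253,288), and the eraser at (267,269). Things that could be taken for the carton:
- white carton: top (421,234), scene (415,282)
- green cartons: top (389,209), (414,182), (459,225), (390,312)
- clear jar: top (361,266)

I choose the white one and will check it in a close crop.

```bash
cat > h.py <<'E'
from bench import robot, viewer
import cv2, numpy as np
from scipy.optimize import brentq
from scipy.spatial.transform import Rotation as Ro
def w(n,u,v,z):
    """pixel -> world point at height z"""
    c=viewer.calibration(n); d=np.array([(u-c["cx"])/c["fx"],(v-c["cy"])/c["fy"]])
    rd=np.hypot(*d); r=brentq(lambda r:r*(1+c["k1"]*r*r)-rd,0,1)
    d=d*r/max(rd,1e-9); R,t=c["R"],c["t"]; C=-R.T@t; D=R.T@np.array([*d,1])
    return C+D*(z-C[2])/D[2]
def p(n,X):
    c=viewer.calibration(n); q=c["R"]@np.array(X)+c["t"]; s=q[:2]/q[2]; s=s*(1+c["k1"]*(s@s))
    return s*c["fx"]+[c["cx"],c["cy"]]
def crop(n,u,v,s,k,im=None):
    im=viewer.snapshot(n)[:,:,::-1] if im is None else im
    return cv2.resize(im[v-s:v+s,u-s:u+s],None,fx=k,fy=k,interpolation=cv2.INTER_CUBIC)
def togo(X,yaw=None,roll=np.pi,pitch=0):
    """rows units to TCP X with tool-down yaw, from measured pose"""
    o=robot.get_obs(); A=Ro.from_euler("xyz",o["ee_rot"])
    s=A.inv().apply(np.array(X)-o["tool_pos"])/.2
    r=(A.inv()*Ro.from_euler("xyz",[roll,pitch,yaw])).as_rotvec(degrees=True)/30 if yaw is not None else 0
    return np.round(s,3),np.round(r,3)
E
python3 - <<'E'
from h import *
im=cv2.imread("pics/top0.png")
a=crop("top",259,256,40,5,im); b=crop("top",421,234,40,5,im)
im=cv2.imread("pics/scene0.png")
c=crop("scene",252,238,48,6,im);c=cv2.resize(c,(400,400)) ; 
cv2.imwrite("pics/c1.png",np.hstack([a,b]))
E
```

```text
(no output)
```

View pics/c1.png

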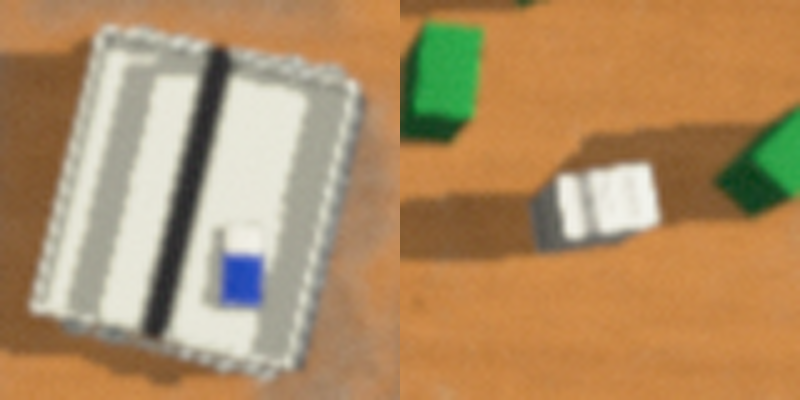

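The crop confirms the white carton, with top-face corners near (412,229), (431,227), (433,240) and (414,242). The tray rim corners are near (240,222), (291,233), (277,290) and (226,278), and the eraser lies right of the divider.

```bash
python3 - <<'E'
from h import *
def show(name,px,z):
    P=np.array([w("top",u,v,z)[:2] for u,v in px]); print(name,P.round(4).tolist(),"mean",P.mean(0).round(4)); return P
P=show("rim",[(239.6,222),(290.6,233),(277.4,290.4),(225.6,278)],.086)
e1=(P[0]-P[1]+P[3]-P[2])/2; e2=(P[0]-P[3]+P[1]-P[2])/2
print(np.hypot(*e1),np.degrees(np.arctan2(e1[1],e1[0])),np.hypot(*e2),np.degrees(np.arctan2(e2[1],e2[0])))
B=show("bar",[(263,225.6),(249.6,283)],.12); d=B[0]-B[1]; print(np.hypot(*d),np.degrees(np.arctan2(d[1],d[0])))
C=show("carton",[(412.4,229),(431.4,226.6),(433,239.6),(414,242.4)],.108)
e1=(C[0]-C[1]+C[3]-C[2])/2; e2=(C[0]-C[3]+C[1]-C[2])/2
print(np.hypot(*e1),np.degrees(np.arctan2(e1[1],e1[0])),np.hypot(*e2),np.degrees(np.arctan2(e2[1],e2[0])))
for n,u,v,z in [("jar",361,266,.117),("bottle",212,317,.072),("glue",346,168,.096),("eraser",267.5,269,.07)]: show(n,[(u,v)],z)
# scene cross-check
c=C.mean(0); b=B.mean(0)
print("scene carton top",p("scene",[*c,.108]),"bar",[p("scene",[*x,.12]) for x in B])
im=cv2.imread("pics/scene0.png")
cv2.imwrite("pics/c2.png",np.hstack([crop("scene",252,238,50,4,im),crop("scene",415,275,50,4,im)]))
E
```

```text
rim [[0.6019, 0.1022], [0.572, -0.0248], [0.4304, 0.0094], [0.4629, 0.1376]] mean [0.5168 0.0561]
0.13138397019788844 76.27838606041571 0.1445821631541294 -13.93880822178885
bar [[0.5877, 0.0402], [0.4488, 0.0737]] mean [0.5183 0.0569]
0.14284403607927698 -13.565943839069208
carton [[0.5744, -0.3243], [0.5795, -0.3711], [0.5475, -0.3739], [0.5414, -0.3272]] mean [ 0.5607 -0.3491]
0.04710264030841375 96.8134651883422 0.03262047376186138 5.050473918916969
jar [[0.4856, -0.1959]] mean [ 0.4856 -0.1959]
bottle [[0.3668, 0.1744]] mean [0.3668 0.1744]
glue [[0.7314, -0.1654]] mean [ 0.7314 -0.1654]
eraser [[0.4842, 0.035]] mean [0.4842 0.035 ]
scene carton top [416.98482232 257.66075476] bar [array([274.76815598, 202.54401197]), array([220.40014848, 217.3505911 ])]
```

View pics/c2.png

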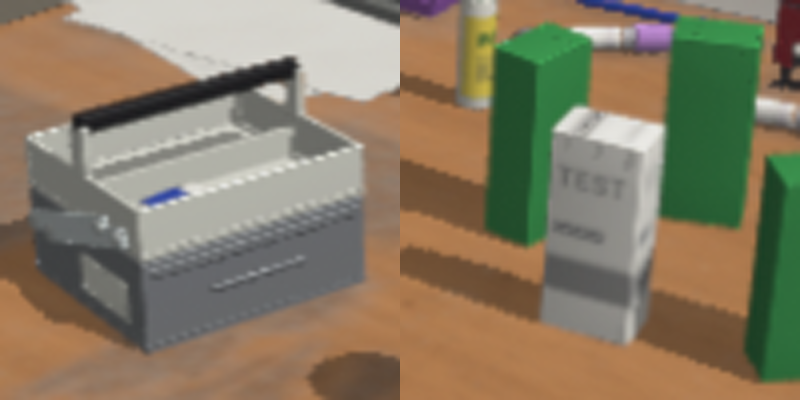

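The scene view agrees with the estimates to about 1 px: the bar runs (221,218) to (276,204), and the white TEST carton's top is at (417,257). The box's x axis points at 76.2 deg, so the handle needs tool yaw 166.2 deg.

```bash
python3 -c "
from h import *
print(togo([.5178,.0565,.173],np.radians(166.2)))"
```

```text
(array([-2.212, -1.372, -0.005]), array([-0.004, -0.001, -0.395]))
```

```bash
python3 -m handwheel '[[-0.8,-0.5,0,0,0,0],[-0.8,-0.5,0,0,0,0],[-0.8,-0.5,0,0,0,0],[-0.8,-0.5,0,0,0,0],[-0.8,-0.5,0,0,0,0]]' -0.4
python3 -m handwheel '[[-0.8,-0.5,0,0,0,0],[-0.8,-0.5,0,0,0,0],[-0.8,-0.5,0,0,0,0],[-0.8,-0.5,0,0,0,0],[-0.8,-0.5,0,0,0,0]]'
python3 -m handwheel '[[-0.61,-0.37,0,0,0,-0.395],[-0.61,-0.37,0,0,0,-0.395],[-0.61,-0.37,0,0,0,-0.395],[-0.61,-0.37,0,0,0,-0.395],[-0.61,-0.37,0,0,0,-0.395],[-0.61,-0.37,0,0,0,-0.395]]'
python3 - <<'E'
from h import *
print(togo([.5178,.0565,.095],np.radians(166.2)))
cv2.imwrite("pics/c3.png",np.hstack([crop("scene",252,210,60,3),crop("top",255,245,60,3)]))
E
```

```text
time: 0.52
tool_pos: [0.3404, 0.333, 0.1722]
ee_rot: [-3.14, 0.001, 2.691]
wrist_force: [0.3, 1.0, 0.2]
width: 0.0667
finger_force: 0.0
time: 0.93
tool_pos: [0.4413, 0.1732, 0.1721]
ee_rot: [-3.14, 0.001, 2.69]
wrist_force: [0.6, -0.2, -0.7]
width: 0.0655
finger_force: 0.0
time: 1.43
tool_pos: [0.5178, 0.0566, 0.1717]
ee_rot: [3.142, -0.002, 2.898]
wrist_force: [0.0, 1.0, -0.0]
width: 0.0656
finger_force: 0.0
(array([-0.001, -0.   ,  0.384]), array([ 0.   , -0.004, -0.005]))
```

View pics/c3.png

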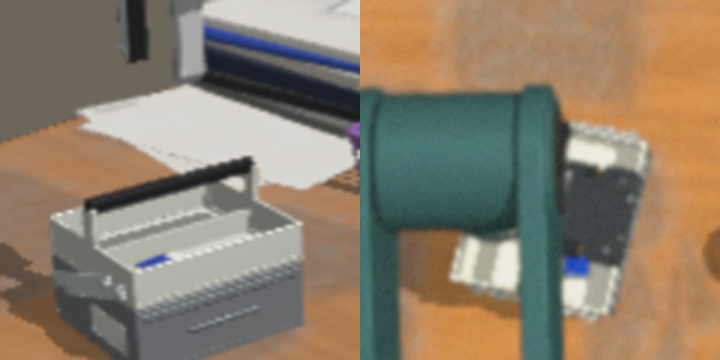

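The crop shows the two fingers, at about (235,158) and (255,165) in the scene picture, hanging on either side of the bar. I'm descending and gripping.

```bash
python3 -m handwheel '[[0,0,0.15,0,0,0],[0,0,0.3,0,0,0],[0,0,0.375,0,0,0],[0,0,0.375,0,0,0]]'
python3 -m handwheel '[[0,0,0,0,0,0],[0,0,0,0,0,0],[0,0,0,0,0,0],[0,0,0,0,0,0],[0,0,0,0,0,0],[0,0,0,0,0,0]]' 1
python3 - <<'E'
from h import *
th=.311
# tool axes: y -> box +x (yaw 166.2 => tool y at 76.2deg), z down
for q in np.linspace(0,2.48,21)[1:]:
    print(round(q,3),round(.085*(np.cos(th)-np.cos(th+q))/.2,3),round(-.085*(np.sin(th+q)-np.sin(th))/.2,3))
E
```

```text
time: 1.87
tool_pos: [0.514, 0.059, 0.0932]
ee_rot: [-3.14, -0.009, 2.903]
wrist_force: [-0.1, 0.8, -0.9]
width: 0.0658
finger_force: 0.0
time: 2.37
tool_pos: [0.5184, 0.0574, 0.0986]
ee_rot: [3.141, 0.002, 2.901]
wrist_force: [0.0, -0.6, -0.3]
width: 0.0288
finger_force: 0.0
0.124 0.019 -0.049
0.248 0.044 -0.095
0.372 0.075 -0.138
0.496 0.111 -0.177
0.62 0.151 -0.211
0.744 0.195 -0.24
0.868 0.242 -0.263
0.992 0.292 -0.28
1.116 0.344 -0.291
1.24 0.396 -0.295
1.364 0.449 -0.293
1.488 0.501 -0.284
1.612 0.551 -0.269
1.736 0.599 -0.248
1.86 0.645 -0.221
1.984 0.686 -0.188
2.108 0.723 -0.151
2.232 0.756 -0.109
2.356 0.783 -0.064
2.48 0.804 -0.016
```

```bash
python3 -m handwheel '[[0,0,0,0,0,0],[0,0,0,0,0,0],[0,0,0,0,0,0],[0,0,0,0,0,0],[0,0,0,0,0,0]]'
python3 -m handwheel '[[0,0.019,-0.049,0,0,0],[0,0.044,-0.095,0,0,0],[0,0.075,-0.138,0,0,0],[0,0.111,-0.177,0,0,0],[0,0.151,-0.211,0,0,0],[0,0.195,-0.24,0,0,0],[0,0.242,-0.263,0,0,0],[0,0.292,-0.28,0,0,0],[0,0.344,-0.291,0,0,0],[0,0.396,-0.295,0,0,0]]'
```

```text
time: 2.78
tool_pos: [0.5179, 0.0574, 0.0976]
ee_rot: [3.142, -0.0, 2.901]
wrist_force: [0.2, -0.8, 0.2]
width: 0.0007
finger_force: 0.0
time: 3.62
tool_pos: [0.5371, 0.1356, 0.1569]
ee_rot: [3.141, 0.0, 2.901]
wrist_force: [0.4, -0.7, -0.5]
width: 0.0007
finger_force: 0.0
```

The fingers closed on nothing, so I need to look at what happened.

```bash
python3 - <<'E'
from h import *
o=robot.get_obs();print(p("scene",o["tool_pos"]),p("top",o["tool_pos"]))
cv2.imwrite("pics/c4.png",np.hstack([crop("scene",252,190,80,5)[:,:],crop("top",255,235,80,5)])[:,:][::1,::1] if 0 else cv2.resize(np.hstack([crop("scene",252,190,80,5),crop("top",255,235,80,5)]),(800,400)))
E
```

```text
[229.41709288 185.03045049] [221.34328218 245.72675345]
```

View pics/c4.png

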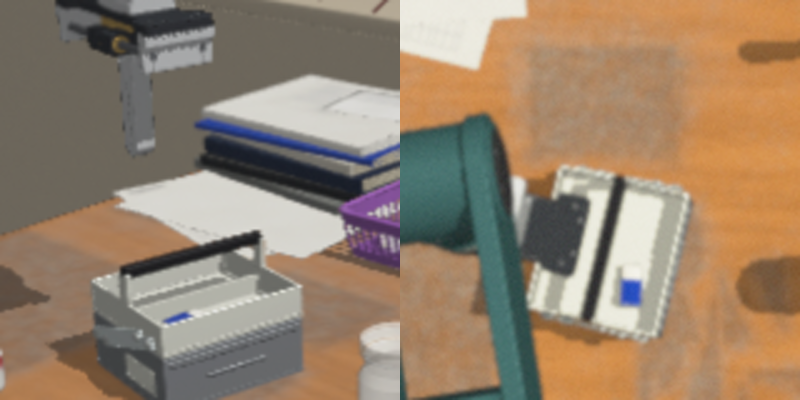

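```bash
python3 - <<'E'
from h import *
print("start tip",p("scene",[.2379,.4953,.1716]), "seen ~(32,173)")
for z in (.25,.28,.31): print(z,p("top",[.516,.050,z]),"seen right end (250,249)")
im=viewer.snapshot("scene")[:,:,::-1]
cv2.imwrite("pics/c5.png",np.hstack([crop("scene",232,160,30,6,im),crop("scene",45,160,40,6,cv2.imread("pics/scene0.png"))[:360,:400]]))
# triangulate tip
from scipy.optimize import least_squares
E
```

```text
start tip [ 36.47568638 183.3887646 ] seen ~(32,173)
0.25 [252.53080479 251.10616236] seen right end (250,249)
0.28 [250.81038043 250.07604387] seen right end (250,249)
0.31 [249.00855659 248.99708972] seen right end (250,249)
```

View pics/c5.png

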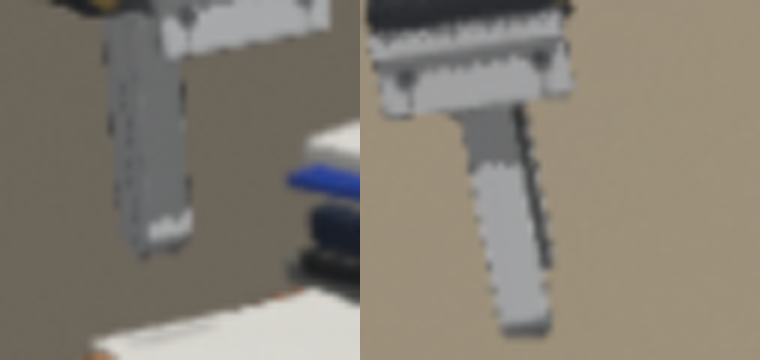

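```bash
python3 - <<'E'
from h import *
c=np.array([.2379,.4953,.1716]);y=np.array([np.sin(2.694),-np.cos(2.694),0])
for s in (.047,.053,.0595): print(s,p("scene",c+s*y),p("scene",c-s*y))
o=robot.get_obs(); print(o["tool_pos"],o["ee_rot"],o["joint_positions"],o["width"])
for dz in (.02,.025,.03): print(dz,p("scene",o["tool_pos"]+[0,0,dz]), p("scene",c+.053*y+[0,0,dz]),p("scene",c-.053*y+[0,0,dz]))
E
```

```text
0.047 [ 36.55309722 177.90142085] [ 36.40308125 189.22488931]
0.053 [ 36.5632631 177.2244502] [ 36.39422819 189.99670282]
0.0595 [ 36.57434016 176.49685799] [ 36.38475546 190.83994744]
[0.53669829 0.13513878 0.15613431] [-3.14105177e+00 -9.05520022e-04  2.90209599e+00] [ 1.44335358e-01  9.95656929e-02  1.38998753e+00 -1.62982608e-04
  1.65308160e+00 -1.18697786e+00] 0.0002456123551366189
0.02 [228.86960527 177.27534519] [ 35.05210643 169.53439649] [ 34.74244208 181.81862023]
0.025 [228.72641816 175.2215873 ] [ 34.67487142 167.60004626] [ 34.32993345 179.76015876]
0.03 [228.58315763 173.16200204] [ 34.29788462 165.660978  ] [ 33.91763109 177.69613645]
```

The finger tip is at (230,171) where the reported TCP projects to (229,185). At the start it was also about 15 px too high. So the true tip sits about 36 mm above the reported z, with xy agreeing. I'll target z lower by that amount and watch the force.

```bash
python3 -m handwheel '[[0,-0.2,0,0,0,0],[0,-0.4,0,0,0,0],[0,-0.4,0.2,0,0,0],[0,-0.4,0.2,0,0,0],[0,-0.4,0.2,0,0,0],[0,-0.4,0.2,0,0,0]]' -0.4
python3 - <<'E'
from h import *
print(togo([.5178,.0565,.06],np.radians(166.2)))
im=viewer.snapshot("scene")[:,:,::-1]
cv2.imwrite("pics/c6.png",crop("scene",250,195,45,8,im))
E
```

```text
time: 4.27
tool_pos: [0.5181, 0.057, 0.1175]
ee_rot: [3.141, 0.0, 2.901]
wrist_force: [0.4, 0.9, 0.5]
width: 0.0371
finger_force: 0.0
(array([ 0.001, -0.003,  0.287]), array([0.001, 0.   , 0.001]))
```

View pics/c6.png

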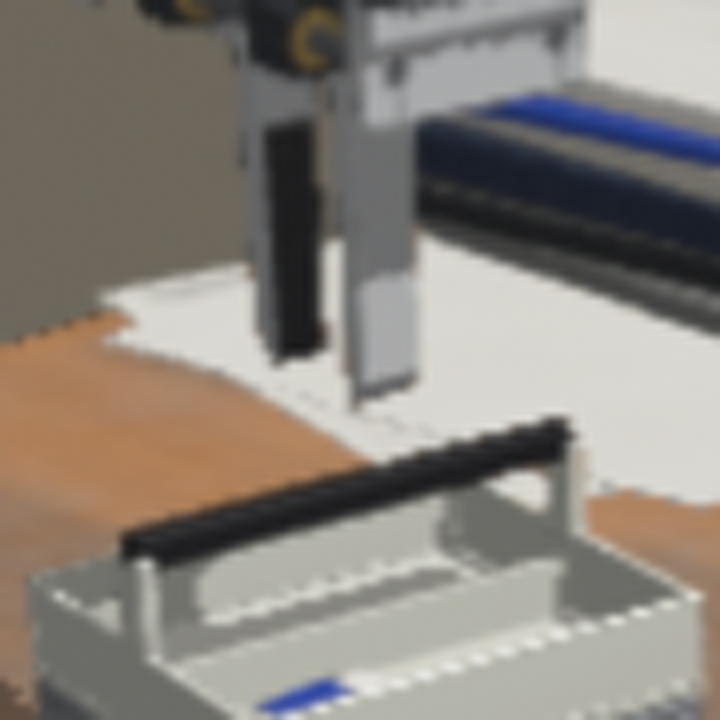

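Both fingertips, at crop (295,355) and (385,390), hang about 30 mm above the bar and straddle it at mid-length. I'll let the fingers open fully, then descend 55 mm.

```bash
python3 -m handwheel '[[0,0,0,0,0,0],[0,0,0,0,0,0],[0,0,0,0,0,0],[0,0,0,0,0,0],[0,0,0.1,0,0,0],[0,0,0.18,0,0,0],[0,0,0.24,0,0,0],[0,0,0.275,0,0,0],[0,0,0.275,0,0,0]]' -0.4
python3 -m handwheel '[[0,0,0,0,0,0],[0,0,0,0,0,0],[0,0,0,0,0,0],[0,0,0,0,0,0],[0,0,0,0,0,0],[0,0,0,0,0,0],[0,0,0,0,0,0],[0,0,0,0,0,0],[0,0,0,0,0,0]]' 1
```

```text
time: 5.07
tool_pos: [0.5164, 0.0567, 0.0598]
ee_rot: [-3.141, -0.004, 2.901]
wrist_force: [-0.2, -0.4, 0.7]
width: 0.0656
finger_force: 0.0
time: 5.82
tool_pos: [0.5185, 0.0596, 0.0618]
ee_rot: [3.135, 0.0, 2.901]
wrist_force: [2.3, 6.8, -0.4]
width: 0.0117
finger_force: 30.0
```

Gripped, at 11.7 mm width and 30 N. Swinging now.

```bash
python3 -m handwheel '[[0,0.019,-0.049,0,0,0],[0,0.044,-0.095,0,0,0],[0,0.075,-0.138,0,0,0],[0,0.111,-0.177,0,0,0],[0,0.151,-0.211,0,0,0],[0,0.195,-0.24,0,0,0],[0,0.242,-0.263,0,0,0],[0,0.292,-0.28,0,0,0],[0,0.344,-0.291,0,0,0],[0,0.396,-0.295,0,0,0]]'
python3 -m handwheel '[[0,0.053,0.002,0,0,0],[0,0.105,0.011,0,0,0],[0,0.155,0.026,0,0,0],[0,0.203,0.047,0,0,0],[0,0.249,0.074,0,0,0],[0,0.29,0.107,0,0,0],[0,0.327,0.144,0,0,0],[0,0.36,0.186,0,0,0],[0,0.387,0.231,0,0,0],[0,0.408,0.279,0,0,0]]'
python3 -m handwheel '[[0,0,0.015,0,0,0],[0,0,0.02,0,0,0],[0,0,0.02,0,0,0],[0,0,0.02,0,0,0]]'
```

```text
time: 6.65
tool_pos: [0.5365, 0.1323, 0.1207]
ee_rot: [-3.137, -0.0, 2.9]
wrist_force: [3.0, -4.9, -8.7]
width: 0.0119
finger_force: 30.0
time: 7.48
tool_pos: [0.5574, 0.2154, 0.0653]
ee_rot: [3.137, 0.003, 2.902]
wrist_force: [2.7, 2.2, 3.3]
width: 0.0116
finger_force: 30.0
time: 7.82
tool_pos: [0.5576, 0.2156, 0.0643]
ee_rot: [3.135, 0.004, 2.902]
wrist_force: [-0.5, 3.6, 12.9]
width: 0.0116
finger_force: 30.0
```

The tray is at its open stop, having shifted 161 mm. I'm releasing it, rising and heading for the carton.

```bash
python3 -m handwheel '[[0,0,0,0,0,0],[0,0,0,0,0,0],[0,0,0,0,0,0],[0,0,0,0,0,0],[0,0,0,0,0,0],[0,0,0,0,0,0],[0,0,-0.2,0,0,0],[0,0,-0.4,0,0,0],[0,0,-0.55,0,0,0],[0,0,-0.55,0,0,0]]' -0.4
python3 -m handwheel '[[-0.23,-0.91,0,0,0,0],[-0.23,-0.91,0,0,0,0],[-0.23,-0.91,0,0,0,0],[-0.23,-0.91,0,0,0,0],[-0.23,-0.91,0,0,0,0]]'
python3 -m handwheel '[[-0.23,-0.91,0,0,0,0],[-0.23,-0.91,0,0,0,0],[-0.23,-0.91,0,0,0,0],[-0.23,-0.91,0,0,0,0],[-0.23,-0.91,0,0,0,0]]'
python3 -m handwheel '[[-0.23,-0.92,0,0,0,-0.66],[-0.23,-0.92,0,0,0,-0.66],[-0.23,-0.92,0,0,0,-0.66],[-0.23,-0.92,0,0,0,-0.66],[-0.23,-0.92,0,0,0,-0.66],[-0.23,-0.92,0,0,0,-0.66]]'
python3 - <<'E'
from h import *
print(togo([.5607,-.3491,.05],np.radians(186)))
a,b=viewer.snapshot("scene")[:,:,::-1],viewer.snapshot("top")[:,:,::-1]
cv2.imwrite("pics/c7.png",np.hstack([crop("scene",415,255,60,5,a)[:,100:500],crop("top",330,240,120,3,b)[60:660,:400]])[:600,:800])
cv2.imwrite("pics/top7.png",b)
E
```

```text
time: 8.65
tool_pos: [0.5599, 0.2138, 0.1797]
ee_rot: [3.134, 0.013, 2.9]
wrist_force: [1.3, -0.1, 1.8]
width: 0.0657
finger_force: 0.0
time: 9.07
tool_pos: [0.5568, 0.0209, 0.1702]
ee_rot: [-3.14, -0.0, 2.897]
wrist_force: [-0.0, -0.3, -0.1]
width: 0.0658
finger_force: 0.0
time: 9.48
tool_pos: [0.5576, -0.1672, 0.1698]
ee_rot: [-3.14, -0.001, 2.897]
wrist_force: [-0.1, 0.4, 0.1]
width: 0.066
finger_force: 0.0
time: 9.98
tool_pos: [0.5576, -0.3579, 0.1683]
ee_rot: [-3.141, -0.003, -3.044]
wrist_force: [-1.1, 0.1, -0.5]
width: 0.0659
finger_force: 0.0
(array([-0.022,  0.042,  0.592]), array([-0.001, -0.005, -0.013]))
```

View pics/c7.png

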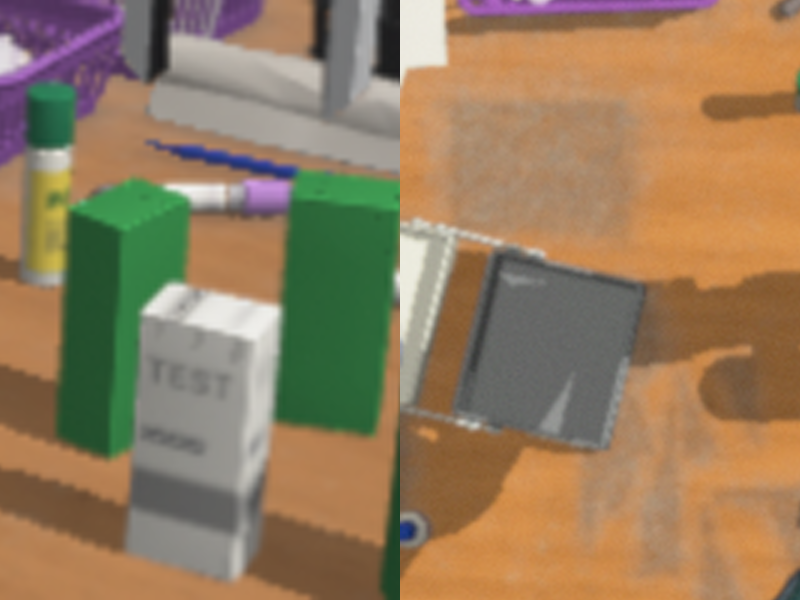

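The box is open and empty. The fingers, near (395,210) and (439,218) in the scene, are above the white carton after a small lateral fix. I'm descending and gripping.

```bash
python3 -m handwheel '[[-0.022,0.042,0,0,0,0],[-0.022,0.042,0,0,0,0],[-0.022,0.042,0.15,0,0,0],[-0.022,0.042,0.3,0,0,0],[-0.022,0.042,0.45,0,0,0],[-0.022,0.042,0.55,0,0,0],[-0.022,0.042,0.65,0,0,0],[-0.022,0.042,0.7,0,0,0],[-0.022,0.042,0.7,0,0,0]]'
python3 - <<'E'
from h import *
cv2.imwrite("pics/c8.png",crop("scene",415,255,50,8))
E
python3 -m handwheel '[[0,0,0,0,0,0],[0,0,0,0,0,0],[0,0,0,0,0,0],[0,0,0,0,0,0],[0,0,0,0,0,0],[0,0,0,0,0,0]]' 1
```

```text
time: 10.83
tool_pos: [0.5616, -0.3405, 0.0278]
ee_rot: [3.137, -0.004, -3.035]
wrist_force: [-1.4, -0.3, 0.2]
width: 0.0659
finger_force: 0.0
time: 11.38
tool_pos: [0.5639, -0.3443, 0.0328]
ee_rot: [-3.139, 0.003, -3.037]
wrist_force: [-0.5, -0.5, 2.8]
width: 0.0468
finger_force: 29.7
```

Carton gripped, at 46.8 mm width. I'm lifting, carrying it over the box, aligning to the box yaw and tilting.

```bash
python3 -m handwheel '[[0,0,-0.2,0,0,0],[0,0,-0.4,0,0,0],[0,0,-0.6,0,0,0],[0,0,-0.8,0,0,0],[0,0,-0.9,0,0,0],[0,0,-0.9,0,0,0]]'
python3 -c "
from h import *
print(robot.tcp_to_grasp)
R=Ro.from_euler('xyz',[np.pi,0,np.radians(166.2)])
ex=np.array([np.cos(np.radians(76.2)),np.sin(np.radians(76.2)),0])
print(togo([.5168,.0561,.21]-.015*ex-.05*R.apply([-1,0,0]),np.radians(166.2)))"
```

```text
time: 11.88
tool_pos: [0.565, -0.3451, 0.2185]
ee_rot: [-3.133, 0.009, -3.037]
wrist_force: [0.2, -0.7, 0.2]
width: 0.0466
finger_force: 29.6
0.0188
(array([0.291, 2.034, 0.023]), array([-0.013,  0.02 ,  0.66 ]))
```

```bash
python3 -m handwheel '[[0.05,0.35,0,0,0,0],[0.1,0.7,0,0,0,0],[0.1,0.7,0,0,0,0],[0.1,0.7,0,0,0,0],[0.1,0.7,0,0,0,0]]'
python3 -m handwheel '[[0.1,0.7,0,0,0,0],[0.1,0.7,0,0,0,0],[0.1,0.7,0,0,0,0],[0.1,0.7,0,0,0,0]]'
python3 -m handwheel '[[0.09,0.63,0,0,0,0.66],[0.09,0.63,0,0,0,0.66],[0.09,0.63,0,0,0,0.66],[0.09,0.63,0,0,0,0.66],[0.09,0.63,0,0,0,0.66],[0.09,0.63,0,0,0,0.66]]'
python3 -m handwheel '[[0,0,0,0,-0.23,0],[0,0,0,0,-0.46,0],[0,0,0,0,-0.69,0],[0,0,0,0,-0.91,0],[0,0,0,0,-0.91,0]]'
python3 -m handwheel '[[0,0,0,0,-0.23,0],[0,0,0,0,-0.46,0],[0,0,0,0,-0.69,0],[0,0,0,0,-0.91,0],[0,0,0,0,-0.91,0],[0,0,0,0,-0.91,0]]'
python3 - <<'E'
from h import *
o=robot.get_obs(); A=Ro.from_euler("xyz",o["ee_rot"]).as_matrix(); print(A.round(3).tolist(),o["joint_positions"].round(3))
im=viewer.snapshot("scene")[:,:,::-1]; im0=cv2.imread("pics/scene0.png"); cv2.imwrite("pics/s9.png",im)
for nm,off in (("world z",np.array([0,0,.034])),("tool -z",-.034*A[:,2])):
    g=o["tool_pos"]+off-.0188*A[:,2]; 
    foot=[p("scene",g+.086*A[:,2]+sx*.015*A[:,0]+sy*.023*A[:,1]).round(1).tolist() for sx in(-1,1) for sy in (-1,1)]
    top=[p("scene",g-.022*A[:,2]+sx*.015*A[:,0]+sy*.023*A[:,1]).round(1).tolist() for sx in(-1,1) for sy in (-1,1)]
    print(nm,foot,top)
cv2.imwrite("pics/c9.png",crop("scene",270,165,50,12,im))
E
```

```text
time: 12.3
tool_pos: [0.5272, -0.2026, 0.2097]
ee_rot: [3.139, -0.002, -3.033]
wrist_force: [-0.1, -0.6, -0.4]
width: 0.0467
finger_force: 29.6
time: 12.63
tool_pos: [0.4927, -0.0664, 0.2097]
ee_rot: [3.139, -0.002, -3.035]
wrist_force: [-0.2, 0.1, 0.6]
width: 0.0465
finger_force: 29.6
time: 13.13
tool_pos: [0.463, 0.0538, 0.2098]
ee_rot: [-3.14, -0.001, 2.902]
wrist_force: [0.2, 0.1, -0.4]
width: 0.0464
finger_force: 29.6
time: 13.55
tool_pos: [0.4573, 0.053, 0.2042]
ee_rot: [-3.137, 0.47, 2.903]
wrist_force: [-0.9, -0.3, -2.0]
width: 0.0466
finger_force: 29.6
time: 14.05
tool_pos: [0.4637, 0.0553, 0.2073]
ee_rot: [-3.132, 0.945, 2.908]
wrist_force: [0.3, 0.8, 1.6]
width: 0.0464
finger_force: 29.6
[[-0.57, 0.239, 0.786], [0.136, 0.971, -0.197], [-0.81, -0.006, -0.586]] [ 0.404 -0.752  2.22  -0.647  0.95  -0.746]
world z [[259.4, 172.8], [248.3, 167.9], [253.0, 185.3], [242.1, 180.0]] [[221.1, 151.4], [210.6, 146.9], [214.3, 164.6], [204.0, 159.7]]
tool -z [[248.7, 181.7], [237.8, 176.5], [242.2, 194.2], [231.6, 188.7]] [[209.4, 160.6], [199.2, 155.8], [202.6, 174.0], [192.5, 168.8]]
```

```bash
python3 - <<'E'
from h import *
im=cv2.imread("pics/s9.png");im0=cv2.imread("pics/scene0.png")
d=cv2.absdiff(im,im0).max(2)>25
hsv=cv2.cvtColor(im,cv2.COLOR_BGR2HSV)
m=(d&(hsv[...,1]<35)&(hsv[...,2]>165)).astype(np.uint8)
n,l,s,c=cv2.connectedComponentsWithStats(m[120:230,170:310])
for i in range(1,n):
    if s[i,4]>15: print(s[i]+[170,120,0,0,0],c[i]+[170,120], cv2.boxPoints(cv2.minAreaRect(np.argwhere(l==i)[:,::-1].astype(np.float32)+[170,120])).round().tolist())
for r in range(140,215,3): print(r,"".join("#" if m[r,c] else ("+" if d[r,c] else ".") for c in range(175,285)))
E
```

```text
Traceback (most recent call last):
cv2.error: OpenCV(4.12.0) /io/opencv/modules/imgproc/src/convhull.cpp:143: error: (-215:Assertion failed) total >= 0 && (depth == CV_32F || depth == CV_32S) in function 'convexHull'
```

```bash
python3 - <<'E'
from h import *
im=cv2.imread("pics/s9.png"); k=6; x0,y0=170,110
c=cv2.resize(im[y0:y0+100,x0:x0+130],None,fx=k,fy=k,interpolation=cv2.INTER_CUBIC)
for q,col in ([(259.4,172.8),(248.3,167.9),(253.0,185.3),(242.1,180.0)],(0,0,255)),([(248.7,181.7),(237.8,176.5),(242.2,194.2),(231.6,188.7)],(255,0,255)):
    for u,v in q: cv2.circle(c,(int((u+.5-x0)*k),int((v+.5-y0)*k)),3,col,-1)
cv2.imwrite("pics/d9.png",c)
E
```

```text
(no output)
```

View pics/d9.png

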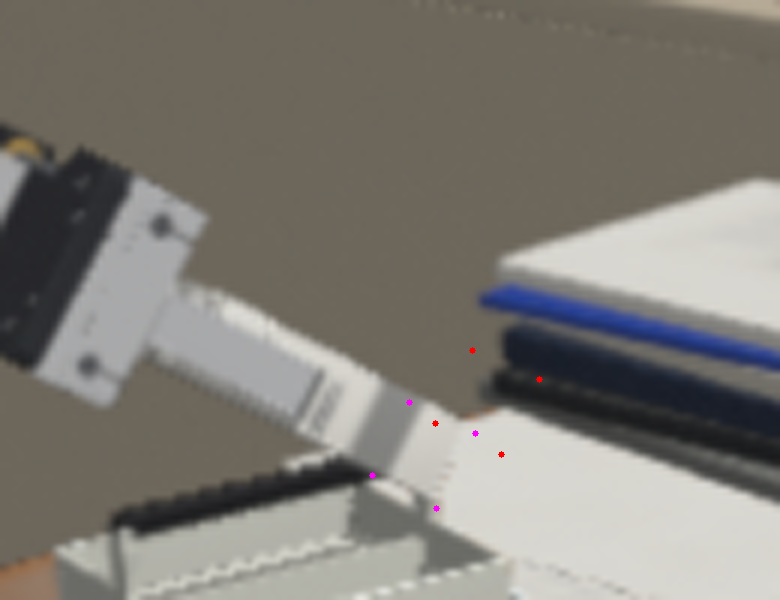

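The magenta points (offset along the tool axis) nearly match the seen carton foot, at crop (455,420) and (435,510). So the true tips lie about 34 mm behind the reported TCP along the tool, and I'll plan with that.

```bash
python3 - <<'E'
from h import *
o=robot.get_obs(); P=o["tool_pos"]; u=np.array([.971,-.2385,0])
for s in (P+.080*u-[0,0,.02], P+.080*u-[0,0,.09], P+.08*u-[0,0,.15], P+.08*u-[0,0,.165]): print(togo(s)[0])
R=Ro.from_euler('xyz',[np.pi,0,np.radians(166.2)])*Ro.from_euler("y",-54.5,degrees=True)
print(togo(P,*[R.as_euler("xyz")[2]],R.as_euler("xyz")[0],R.as_euler("xyz")[1]))
E
```

```text
[-0.151  0.001  0.384]
[0.134 0.002 0.587]
[0.378 0.002 0.761]
[0.439 0.002 0.805]
(array([0., 0., 0.]), array([-0.005, -0.001, -0.   ]))
```

```bash
python3 -m handwheel '[[-0.08,0,0.2,0,0,0],[-0.151,0,0.384,0,0,0],[-0.151,0,0.384,0,0,0],[-0.05,0,0.45,0,0,0],[0.05,0,0.52,0,0,0],[0.134,0,0.587,0,0,0],[0.134,0,0.587,0,0,0]]'
python3 -m handwheel '[[0.08,0,0.06,0,0,0],[0.16,0,0.116,0,0,0],[0.244,0,0.174,0,0,0],[0.244,0,0.174,0,0,0],[0.244,0,0.174,0,0,0]]'
python3 -m handwheel '[[0.02,0,0.014,0,0,0],[0.02,0,0.014,0,0,0],[0.02,0,0.014,0,0,0]]'
python3 -c "
from h import *
print(robot.get_obs()['joint_positions'].round(3))"
```

```text
time: 14.68
tool_pos: [0.5429, 0.0336, 0.1191]
ee_rot: [-3.136, 0.948, 2.898]
wrist_force: [-0.5, -1.3, -0.9]
width: 0.0465
finger_force: 29.6
time: 15.1
tool_pos: [0.5446, 0.0353, 0.0638]
ee_rot: [-3.14, 0.955, 2.898]
wrist_force: [0.4, 0.9, -0.1]
width: 0.0465
finger_force: 29.6
time: 15.35
tool_pos: [0.5444, 0.0361, 0.0596]
ee_rot: [3.14, 0.957, 2.897]
wrist_force: [0.4, 0.7, 0.0]
width: 0.0464
finger_force: 29.6
[ 0.219 -0.363  2.344 -0.995  0.449 -0.345]
```

```bash
python3 -m handwheel '[[0.02,0,0.015,0,0,0],[0.04,0,0.029,0,0,0],[0.04,0,0.029,0,0,0],[0.04,0,0.029,0,0,0]]'
python3 -c "
from h import *
print(robot.get_obs()['joint_positions'].round(3))"
```

```text
time: 15.68
tool_pos: [0.5432, 0.0363, 0.0477]
ee_rot: [-3.141, 0.954, 2.9]
wrist_force: [0.2, 0.0, 0.3]
width: 0.0467
finger_force: 29.6
[ 0.219 -0.339  2.356 -1.055  0.431 -0.278]
```

About 12 mm remains above the floor and joint 4 is near its limit, so I'm releasing here. The carton then falls flat between the walls.

```bash
python3 -m handwheel '[[0,0,0,0,0,0],[0,0,0,0,0,0],[0,0,0,0,0,0],[0,0,0,0,0,0],[0,0,0,0,0,0],[0,0,0,0,0,0]]' -0.22
python3 -m handwheel '[[0,0,-0.12,0,0,0],[0,0,-0.25,0,0,0],[0,0,-0.4,0,0,0],[-0.2,0,-0.5,0,0,0],[-0.4,0,-0.6,0,0,0],[-0.4,0,-0.6,0,0,0]]'
python3 - <<'E'
from h import *
o=robot.get_obs(); print(o['joint_positions'].round(3))
b=viewer.snapshot("top"); cv2.imwrite("pics/t10.png",b[:,:,::-1]); g=b.max(2).astype(int)
# compact view of compartment from above: brightness grid, rows=box y (far first), cols=box x (left=+x)
ex=np.array([.2385,.971]); ey=np.array([-.971,.2385]); C=np.array([.5168,.0561])
for y in range(-80,81,8):
    r=[]
    for x in range(76,-77,-8):
        q=p("top",[*(C+ex*x/1e3+ey*y/1e3),.03]).round().astype(int); r.append("%3d"%g[q[1],q[0]])
    print("%4d"%y," ".join(r))
E
```

```text
time: 16.18
tool_pos: [0.5424, 0.0362, 0.0462]
ee_rot: [-3.14, 0.953, 2.901]
wrist_force: [-0.9, -0.1, 1.4]
width: 0.0574
finger_force: 0.0
time: 16.68
tool_pos: [0.4958, 0.0503, 0.1921]
ee_rot: [3.131, 0.967, 2.893]
wrist_force: [1.1, 0.5, 2.1]
width: 0.0575
finger_force: 0.0
[ 0.327 -0.682  2.234 -0.646  0.815 -0.742]
 -80 179 193 179 155 189 178 181 195 197 194 199 194 191 197 191 185 191 195 198 200
 -72 162 132  92  85 107  93  87 116 101  89 116 108  95 118 109  98 116 132 186 194
 -64 127 117  90 101  99 101 101 102 100 103  98 101 103 100 101 101  99 140 172 193
 -56 127 122 117 141 129 132 136 136 138 141 136 136 141 102 102 102 102 135 152 178
 -48 124 109 138 148 147 146 145 145 148 204 171 177 197 137 134 103  98 132 163 174
 -40 123 117 134 146 148 147 133 124 114 240 242 243 243 243 238 104 102 140 156 163
 -32 125 122 128 145 147 146 121 104 106 240 242 243 243 243 240 105 101 133 158 167
 -24 128 121 121 147 147 146 124 100 103 185 218 214 204 198 219 103 102 136 159 167
 -16 127 109 137 147 145 147 116 101 106 170 176 176 178 178 181 101 103 139 161 174
  -8 126 115 
[... 306 characters left out ...]
 100 100 142 171 184
  24 124 116 129 148 146 144 120 101 102 240 242 243 243 243 240 103 102 133 160 171
  32 130 120 125 147 147 146 121 101 105 238 236 237 234 239 241 101 104 135 170 169
  40 124 105 135 154 147 146 109 100 119 239 230 224 226 230 235 100 104 135 161 166
  48 126 111 146 204 126 147 122 100 105 238 241 241 212 224 234 102 101 139 159 167
  56 122 119 173 204 101 146 140 102 101 237 239 241 205 215 224 106 100 140 153 172
  64 129 124 183 205 109 145 136 103 104 123 126 118 188 212 124 101 105 125 166 171
  72 160 158 209 169 140 127 133 134 135 136 145 138 186 212 137 127 124 150 164 172
  80 145 143 212 169 147 160 154 145 143 142 140 148 179 213 174 166 167 174 171 164
```

The grid shows the bright carton lying flat at box x -40..+4 and y -48..+58 mm. Now I'm going back to upright and over the handle.

```bash
python3 -m handwheel '[[0,0,0,0,0.23,0],[0,0,0,0,0.46,0],[0,0,0,0,0.69,0],[0,0,0,0,0.91,0],[0,0,0,0,0.91,0]]' -0.4
python3 -m handwheel '[[0,0,0,0,0.23,0],[0,0,0,0,0.46,0],[0,0,0,0,0.69,0],[0,0,0,0,0.91,0],[0,0,0,0,0.91,0],[0,0,0,0,0.91,0]]'
python3 -c "
from h import *
print(togo([.5576,.2156,.19],np.radians(166.2)))"
```

```text
time: 17.15
tool_pos: [0.4963, 0.0471, 0.1824]
ee_rot: [-3.141, 0.475, 2.896]
wrist_force: [0.8, -0.2, 0.1]
width: 0.0656
finger_force: 0.0
time: 17.65
tool_pos: [0.492, 0.048, 0.1768]
ee_rot: [-3.138, -0.006, 2.897]
wrist_force: [-0.0, -0.0, -0.3]
width: 0.0659
finger_force: 0.0
(array([-0.115,  0.892, -0.07 ]), array([-0.007, -0.012, -0.007]))
```

```bash
python3 -m handwheel '[[0,0,-0.07,0,0,0],[-0.06,0.2,-0.07,0,0,0],[-0.115,0.4,-0.07,0,0,0],[-0.115,0.6,-0.07,0,0,0],[-0.115,0.8,-0.07,0,0,0],[-0.115,0.892,-0.07,-0.007,-0.012,-0.007],[-0.115,0.892,-0.07,-0.007,-0.012,-0.007],[-0.115,0.892,-0.07,-0.007,-0.012,-0.007]]'
python3 -c "
from h import *
print(togo([.5576,.2156,.0645],np.radians(166.2)))"
```

```text
time: 18.32
tool_pos: [0.5557, 0.217, 0.1948]
ee_rot: [3.14, 0.007, 2.905]
wrist_force: [0.8, -0.6, -0.2]
width: 0.0656
finger_force: 0.0
(array([-0.006, -0.006,  0.652]), array([0.003, 0.013, 0.009]))
```

```bash
python3 -m handwheel '[[0,0,0.15,0,0,0],[0,0,0.3,0,0,0],[0,0,0.42,0,0,0],[0,0,0.52,0,0,0],[0,0,0.6,0,0,0],[0,0,0.64,0,0,0],[0,0,0.64,0,0,0]]'
python3 -m handwheel '[[0,0,0,0,0,0],[0,0,0,0,0,0],[0,0,0,0,0,0],[0,0,0,0,0,0],[0,0,0,0,0,0],[0,0,0,0,0,0],[0,0,0,0,0,0],[0,0,0,0,0,0],[0,0,0,0,0,0]]' 1
```

```text
time: 18.9
tool_pos: [0.5562, 0.2146, 0.0648]
ee_rot: [3.141, 0.003, 2.901]
wrist_force: [0.1, -0.5, -0.2]
width: 0.0659
finger_force: 0.0
time: 19.65
tool_pos: [0.5581, 0.2152, 0.0666]
ee_rot: [-3.141, 0.005, 2.903]
wrist_force: [-1.4, -3.4, -0.0]
width: 0.0122
finger_force: 30.0
```

Gripped again. Swinging back and pressing home.

```bash
python3 -m handwheel '[[0,-0.021,-0.048,0,0,0],[0,-0.048,-0.093,0,0,0],[0,-0.081,-0.135,0,0,0],[0,-0.118,-0.172,0,0,0],[0,-0.159,-0.205,0,0,0],[0,-0.205,-0.232,0,0,0],[0,-0.253,-0.253,0,0,0],[0,-0.303,-0.268,0,0,0],[0,-0.355,-0.277,0,0,0],[0,-0.408,-0.279,0,0,0]]'
python3 -m handwheel '[[0,-0.052,0.004,0,0,0],[0,-0.104,0.015,0,0,0],[0,-0.154,0.032,0,0,0],[0,-0.201,0.055,0,0,0],[0,-0.245,0.084,0,0,0],[0,-0.285,0.118,0,0,0],[0,-0.321,0.157,0,0,0],[0,-0.352,0.2,0,0,0],[0,-0.377,0.246,0,0,0],[0,-0.396,0.295,0,0,0]]'
python3 -m handwheel '[[0,0,0.02,0,0,0],[0,0,0.03,0,0,0],[0,0,0.03,0,0,0],[0,0,0.03,0,0,0]]'
```

```text
time: 20.48
tool_pos: [0.5385, 0.1371, 0.1226]
ee_rot: [3.137, 0.006, 2.903]
wrist_force: [4.1, 3.8, -10.6]
width: 0.0115
finger_force: 30.0
time: 21.32
tool_pos: [0.5192, 0.0591, 0.0631]
ee_rot: [3.14, 0.004, 2.903]
wrist_force: [-4.5, 1.9, 9.4]
width: 0.0118
finger_force: 30.0
time: 21.65
tool_pos: [0.5199, 0.0591, 0.0623]
ee_rot: [3.141, 0.007, 2.903]
wrist_force: [-14.2, -0.5, 23.7]
width: 0.0117
finger_force: 30.0
```

```bash
python3 -m handwheel '[[0,0,0,0,0,0],[0,0,0,0,0,0],[0,0,0,0,0,0],[0,0,0,0,0,0],[0,0,0,0,0,0],[0,0,-0.1,0,0,0],[0,0,-0.25,0,0,0],[0,0,-0.3,0,0,0],[0,0,-0.3,0,0,0]]' -0.4
python3 -m handwheel '[[0,0,0,0,0,0],[0,0,0,0,0,0],[0,0,0,0,0,0],[0,0,0,0,0,0],[0,0,0,0,0,0],[0,0,0,0,0,0],[0,0,0,0,0,0],[0,0,0,0,0,0],[0,0,0,0,0,0]]' 1
python3 -m handwheel '[[0,0,0.05,0,0,0],[0,0,0.09,0,0,0],[0,0,0.12,0,0,0],[0,0,0.14,0,0,0],[0,0,0.15,0,0,0],[0,0,0.15,0,0,0]]'
```

```text
time: 22.4
tool_pos: [0.5227, 0.0601, 0.1203]
ee_rot: [3.137, 0.013, 2.903]
wrist_force: [-0.7, 0.1, 0.0]
width: 0.065
finger_force: 0.0
time: 23.15
tool_pos: [0.5201, 0.0602, 0.117]
ee_rot: [3.139, 0.006, 2.903]
wrist_force: [-0.3, -0.3, 0.1]
width: 0.0096
finger_force: 0.0
time: 23.65
tool_pos: [0.5196, 0.0602, 0.0873]
ee_rot: [3.139, 0.004, 2.903]
wrist_force: [-3.2, -1.3, 3.1]
width: 0.0007
finger_force: 1.8
```

```bash
python3 -m handwheel '[[0,0,0.02,0,0,0],[0,0,0.03,0,0,0],[0,0,0.03,0,0,0],[0,0,0.03,0,0,0]]'
python3 -m handwheel '[[0,0,0.02,0,0,0],[0,0,0.02,0,0,0],[0,0,0.02,0,0,0]]'
```

```text
time: 23.98
tool_pos: [0.5201, 0.0602, 0.0868]
ee_rot: [3.139, 0.008, 2.903]
wrist_force: [-11.6, 0.4, 23.8]
width: 0.0007
finger_force: 11.8
time: 24.23
tool_pos: [0.5203, 0.0602, 0.0865]
ee_rot: [3.138, 0.01, 2.903]
wrist_force: [-17.0, -1.1, 37.2]
width: 0.0003
finger_force: 18.3
```

It's against the hard stop: 37 N with no further travel. I'm retreating clear and comparing with the first top picture.

```bash
python3 -m handwheel '[[0,0,-0.2,0,0,0],[0,0,-0.4,0,0,0],[0,0,-0.6,0,0,0],[0,0,-0.6,0,0,0],[0,0.5,-0.6,0,0,0],[0,1,-0.6,0,0,0],[0,1,-0.6,0,0,0],[0,1,-0.6,0,0,0],[0,1,-0.6,0,0,0]]'
python3 -m handwheel '[[0,0.5,0,0,0,0],[0,0.5,0,0,0,0],[0,0.5,0,0,0,0],[0,0.5,0,0,0,0],[0,0.5,0,0,0,0]]'
python3 - <<'E'
from h import *
for n,(x,y,X,Y) in dict(top=(225,215,295,295),scene=(200,195,300,275)).items():
    a=viewer.snapshot(n)[:,:,::-1]; b=cv2.imread(f"pics/{n}0.png"); 
    f=lambda i:(i[y:Y,x:X,0].astype(int)-i[y:Y,x:X,2]>60)   # eraser blue
    k=lambda i:(i[y:Y,x:X].max(2)<60)
    s=lambda m:np.argwhere(m).mean(0)[::-1].round(2)+[x,y] if m.any() else None
    print(n,"eraser",s(f(b)),s(f(a)),"bar",s(k(b)),k(b).sum(),s(k(a)),k(a).sum(), "changed px",(cv2.absdiff(a,b).max(2)[y:Y,x:X]>50).sum())
    g=lambda i:cv2.cvtColor(i[y:Y,x:X],cv2.COLOR_BGR2GRAY).astype(np.float32)
    print(cv2.phaseCorrelate(g(b),g(a)))
E
```

```text
time: 24.98
tool_pos: [0.5671, 0.2573, 0.1966]
ee_rot: [3.138, 0.005, 2.904]
wrist_force: [0.2, -0.4, 0.5]
width: 0.0007
finger_force: 0.0
time: 25.4
tool_pos: [0.5903, 0.3522, 0.1961]
ee_rot: [3.141, 0.004, 2.904]
wrist_force: [0.6, -0.0, 0.1]
width: 0.0003
finger_force: 0.0
top eraser [266.94 271.54] [266.58 271.83] bar [255.91 254.56] 146 [255.93 254.57] 138 changed px 0
((-0.083891674141924, 0.08468240477910882), 0.9620362841420703)
scene eraser [242.67 236.72] [242.5  236.75] bar [247.62 211.55] 239 [247.73 211.53] 238 changed px 0
((-0.003003440663469803, -0.007005133587263401), 0.991520617723465)
```

Both views match the starting pictures, so the tray is home and the eraser is in place. I'm handing in.

```bash
python3 -c "
from bench import robot
print(robot.close_job())"
```

```text
the job is handed in; nothing more can be done
None
```

The job is handed in, but no verdict came back: the carton lies flat in the compartment, the tray is pressed fully home with the eraser still in it, and the arm touches nothing (I did not re-measure the jar, bottle or glue stick at the end).

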